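# Lock the payment-terminal stand to the counter

### The job

Lock the card-terminal stand to the counter: take the long locking bolt out of the plywood rack, put it down the stand's hollow post and, pressing it lightly against the spring at the bottom, feel for the place where the thread lets it drop in (turning it backwards finds it best). Then screw it clockwise until its knob sits fully home on the post, and let go. Never force the thread or overtighten it, and do not knock over or push about the paint pots, sand timer and pawns.

Things in the scene. Friction and masses are not known exactly. Their poses are not given: they have to be found in the camera images.
- locking_bolt: Steel locking bolt, 122.5 mm long, 0.20 to 0.33 kg, standing upright in the rack at first. Origin: centre of its flat tip (lower end); z up to the knob. From the tip: pilot 12 mm in diameter to 21 mm, plain shank 20 mm in diameter from 22 to 88.5 mm, then the knob, whose flat underside is the stop. Right-hand thread: clockwise seen from above drives it down.
- knob_grip (a point): On the bolt's axis, 113 mm above its tip (24.5 mm above the knob's underside): the height to grip, so that fingertips clear the post. The knob is round, black, knurled, 34 mm in diameter and 34 mm tall (88.5 to 122.5 mm above the tip), gripped from above by its sides at any yaw.
- lug_level (a point): On the bolt's axis, 5 mm above its tip, between its two stub threads (lugs 3.2 mm thick, about 5 mm long round the bolt, reaching out to 20 mm diameter, 180 degrees apart on the bolt's own +x and -x).
- stand: Black payment-terminal stand, fixed: steel foot plate 230 x 110 x 8 mm, a round light-grey hollow post 49 mm in diameter and 115 mm tall, and before it (towards the stand's -x) a sloping cradle with a card terminal, 10 mm or more lower than the post's top. Origin: on the counter, on the post's axis; z up.
- post_mouth (a point): Centre of the post's open mouth, 115 mm above the counter; the knob's underside ends here. The bore is a straight well 22 mm wide (1 mm clearance all round the shank), countersunk to 28 mm in its top 4 mm.
- thread_face (a point): Centre of the flat top of the thread, 70 mm down the well. Two entry slots 180 degrees apart, 66 degrees wide, at an angle that differs each time and cannot be seen. Elsewhere the lugs just ride on the flat (bolt tip 41.6 mm above the counter); at a slot they drop about 8 mm. There a solid stop blocks further anticlockwise turning, while clockwise they run down the thread.
- insert: Brass insert with the thread, fixed deep in the post; origin and axes as the stand's (they do not show the slots). Two-start, lead 15.6 mm a turn, 2 mm axial play, core hole 14.4 mm. Soft: more than 50 N between bolt and brass (both lugs and the spring together) spoils it. A push 3 to 6 N beyond the spring's is enough to feel the drop; 0.1 N m is snug.
- home_depth (a point): Where the bolt's tip is when home, 26.5 mm above the counter, 3.4 to 4 rad clockwise from the slot. A spring plunger pushes up on the tip from 44 mm above the counter downwards: 8 N at first touch, evenly rising to 14 N at home. So an unthreaded bolt rises when let go; a threaded one stays.
- rack: Plywood tool rack, fixed, 74 x 160 x 64 mm, long along its y. Origin: centre of its underside. The bolt stands on the 6 mm bottom board, in a 22.5 mm hole in the top board (56 to 62 mm high) at y = -45 mm of the rack; so the bolt's knob is 94.5 to 128.5 mm above the counter. Two screwdrivers, no taller than the knob, stand in it at y = +15 and +52 mm.
- paint_pot_blue: Bystander: hobby paint pot with black cap, 30 mm wide, 46 mm tall, behind the rack. Origin: centre of its underside.
- paint_pot_red: Bystander: hobby paint pot with white cap and red band, 30 mm wide, 46 mm tall, behind the rack. Origin: centre of its underside.
- sand_timer: Bystander: sand timer, 36 mm wide, 85 mm tall, behind the post. Origin: centre of its underside.
- blue_pawn: Bystander: blue wooden pawn, 22 mm wide, 35 mm tall, behind the post. Origin: centre of its underside.
- yellow_pawn: Bystander: yellow wooden pawn, 22 mm wide, 35 mm tall, left of the post. Origin: centre of its underside.
Things that resemble listed ones, but are neither listed nor needed, are in the scene too. Leave any blue look-alike of the locking_bolt alone.

How it is judged (in metres and radians):
On the way, in this order (a step that is already met when the one before it is completed fails the run):
1. the bolt is down the post, on the flat face of the thread or in its slot (z of locking_bolt in the frame of stand below 0.046 m and horizontal distance between locking_bolt and stand below 0.004 m and angle between locking_bolt's own z axis and vertical below 0.08 rad), for 0.1 s.
2. the thread has caught: both lugs are below the insert's face and the bolt is running down (z of locking_bolt in the frame of stand below 0.0315 m and angle between locking_bolt's own z axis and vertical below 0.06 rad), for 0.1 s.
At the end, for the whole second after the job is handed in: The bolt stands upright in the post with its knob's underside within 1.5 mm of the post's top, held down there by the thread against the spring; released and at rest (z of locking_bolt in the frame of stand below 0.028 m and horizontal distance between locking_bolt and stand below 0.003 m and angle between locking_bolt's own z axis and vertical below 0.05 rad and linear speed of locking_bolt below 0.01 m/s and contact force between the fingers and locking_bolt below 0.1 N); the robot touches nothing.
It fails at once if the thread is forced or overtightened (more than 50 N between bolt and brass insert) (contact force between locking_bolt and insert above 50 N).
It fails at once if a bystander is knocked over or pushed away (distance of any of paint_pot_blue, paint_pot_red, sand_timer, blue_pawn, yellow_pawn from where it was at the start of the episode above 0.025 m or angle between any of paint_pot_blue, paint_pot_red, sand_timer, blue_pawn, yellow_pawn's own z axis and vertical above 0.5 rad).
It also fails if it takes over 72 s, if anything falls off the work surface, if the arm or the gripper's body presses on something with over 40 N, if the wrist force passes 120 N, or if a joint passes its speed limit or range.

### The arm

A 6-joint arm with a two-finger parallel gripper is mounted at the origin on a cart in front of the work surface, level with it; the furniture and walls round the work are solid. World frame = base frame: x ahead of the robot, y to its left, z up, the work surface at z = 0. Lengths are in mm, angles in rad, forces in N, time in s.
With the tool pointing down it reaches from about 300 to 775 mm from the base axis. Payload 14.6 kg.
Tool frame: the origin (TCP) lies midway between the tips of the shut fingers; the grasp point (between the pads) lies manip.pinch_z behind it (manip.pinch_z is the distance from the TCP to the grasp point, in mm); z points along the fingers, y is the line along which they close (so a half turn about z gives the same grasp; the last joint's range is limited). The gripper opens to 94 mm and grips with 3 to 60 N. Pads are 16 mm wide; open, the fingers measure 119 mm over their backs; the gripper's body (75 mm by 177 mm) begins 78 mm behind the grasp point.
Start: joints at [1.077, 0.3, 1.521, -0, 1.321, -0.067], TCP at [227.674, 500.653, 205.446] pointing down, gripper open.
Joint ranges: [-3.03, 3.03], [-0.79, 2.21], [0.23, 2.52], [-1.04, 4.18], [0, 3.07], [-2.55, 2.55]. Speed limits (rad/s): [2.22, 2.22, 2.57, 3.14, 3.14, 3.14].

### API

Orientations are given as a rotation vector (axis times angle).
In Python, from rig import manip gives the robot as it stands.
- The arm moves only by the tool jog_arm, never from a script. Its argument "series" is a list of rows, each an object of numbers: "hand": the finger opening in mm, from 0 to 94; "tx", "ty", "tz": the shift along the tool's x, y, z in units of 30 mm (1.0 is 30 mm); "ax", "ay", "az": the turn, a rotation vector about the tool's x, y, z in units of 8 degrees (1.0 is 8 degrees). A call has 1 to 5 rows; each row is the pose to reach, as a shift and turn from the pose commanded when the call began, along the tool's axes at that moment; what a row does not reach only later rows make up. A row lasts 1/8 s, in which the tool goes at most 62.5 mm and 10.7 degrees, less where a joint would pass 70% of its speed; a pose out of reach is approached as far as the arm can. A call with a gripper value outside its range is refused whole. The fingers move at their own pace and stop on an object; the grip force is fixed at half the most. Time passes only in rows, so rows that repeat a pose let the fingers close. It gives the time, the measured TCP pose, the force, the opening and the grip force at its end, in the units of the state.
- manip.state(): the state, without advancing time (a new reading comes with each control period).
- manip.get_image(name): name is "scene" or "side" or "wrist"; returns the picture (480x640x3 uint8, blue, green, red); there is no depth.
- manip.camera_model(name): a dict with "fx", "fy", "cx", "cy" (pixels), "k1" (the pictures are not rectified: a ray, as slopes to the right and down, at radius r is drawn at 1 + k1 r^2 times it, then the intrinsics apply), "xyz" and "attitude" of the camera in the world. Camera axes: x right, y down, z forward; pixel columns grow to the right and rows downward; lengths in mm; the calibration is good to about 2 mm. A picture is of the moment at which its call begins: read the wrist's pose just before it. camera_model takes no time and is no camera call; for the wrist camera it gives the pose at the moment of the call.
- manip.sign_off(): hands the job in; it is judged then, once.
The state is a dict: "t": time; "joint_pos": joint angles; "qd": joint speeds; "joint_torque": joint torques, N m; "position": TCP position; "tool_rot": TCP orientation; "force": force on the tool from outside, world axes, zero at the start; "ft_torque": the same for the moment, N m; "finger_gap": finger opening in mm; "grasp_force": force on a finger pad.
Only numpy, scipy, OpenCV 4.12 (cv2) and the standard library are available. Lean on these libraries where they do the work, as an engineer would, in place of code of your own. Each camera call takes 0.05 s, during which the arm holds its last target. There are 200 camera calls.

## Working session

There is one attempt and no reset: what is moved stays moved. The work goes in short steps, Python scripts to look and compute and a tool call to move; the robot and the scene stay as the last step left them, time stands still between calls to the robot, and variables do not carry over. Pictures are saved under pics/ and viewed, at most 10 in all, crops included, and the job is handed in when it is done.

Besides the shell and the picture viewer there is one more tool, called after "Call:" as name(argument=value, ...) on one line, values as JSON. jog_arm: Moves the arm, as the interface text tells. Its arguments: {"type":"object","properties":{"series":{"type":"array","items":{"type":"object","properties":{"hand":{"type":"number"},"tx":{"type":"number"},"ty":{"type":"number"},"tz":{"type":"number"},"ax":{"type":"number"},"ay":{"type":"number"},"az":{"type":"number"}}}}},"required":["series"]}

```bash
mkdir -p pics; ls; python3 - <<'E'
from rig import manip
import cv2
s=manip.state(); print({k:s[k] for k in('t','position','tool_rot','force','finger_gap')},manip.pinch_z)
for n in("scene","side"):
    print(manip.camera_model(n)); cv2.imwrite(f"pics/{n}0.png",manip.get_image(n))
E
```

```text
pics
{'t': 0.0, 'position': array([227.55829183, 500.42958962, 204.88451616]), 'tool_rot': array([-6.65259630e-01, -3.07004281e+00,  1.77193658e-03]), 'force': array([ 1.01507278, -0.87740261,  0.17506451]), 'finger_gap': 94.31733935679472} 18.8
{'fx': 570.4230967417221, 'fy': 570.4230967417221, 'cx': 315.6406150720279, 'cy': 245.38193666164528, 'k1': -0.18385610695908838, 'xyz': array([ -49.74086709, -444.41732072,  766.75524821]), 'attitude': array([-2.1015657 ,  1.01099426, -0.48499249])}
{'fx': 581.5284293160695, 'fy': 581.5284293160695, 'cx': 305.2337533586729, 'cy': 243.32088623378658, 'k1': -0.12657158639528765, 'xyz': array([ 536.20614164, -694.34154706,  746.61864337]), 'attitude': array([-2.31998864,  0.01181641, -0.01469193])}
```

View pics/scene0.png

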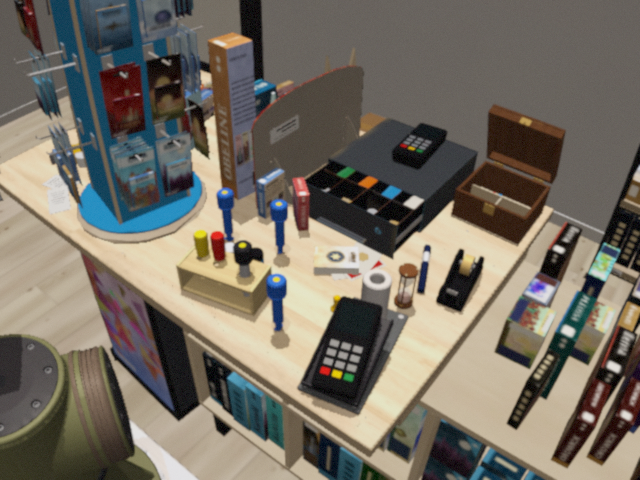

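View pics/side0.png

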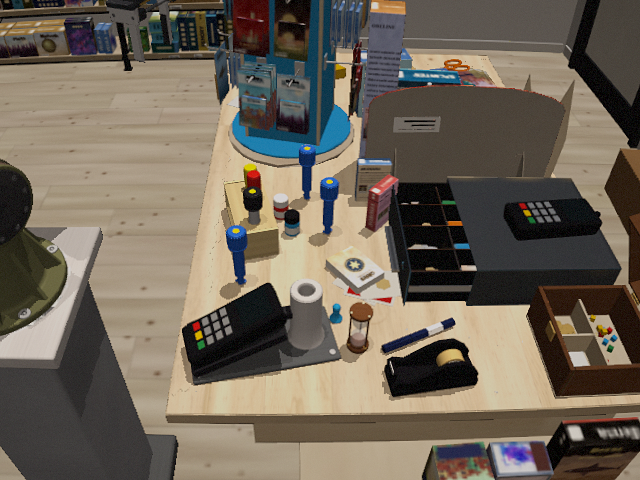

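The scene view shows the bolt's black knob at about (243,246) and the post mouth at about (377,277). The side view shows them at (253,191) and (307,290). There are three blue look-alikes, and one stands near the rack at scene (277,285) / side (237,235). I'll enlarge these spots to get exact pixels.

```bash
cat > h.py <<'E'
import numpy as np,cv2
from scipy.spatial.transform import Rotation as R
from rig import manip
def ray(name,uv,cm=None):
    c=cm or manip.camera_model(name)
    K=np.array([[c['fx'],0,c['cx']],[0,c['fy'],c['cy']],[0,0,1]])
    p=cv2.undistortPoints(np.array([[uv]],float),K,np.array([c['k1'],0,0,0,0]),None,None,None)[0,0] if 0 else None
    d=(np.array(uv)-[c['cx'],c['cy']])/[c['fx'],c['fy']]; x=d.copy()
    for _ in range(20): x=d/(1+c['k1']*(x@x))
    v=R.from_rotvec(c['attitude']).apply([*x,1]); return np.array(c['xyz']),v
def plane(name,uv,z,cm=None):
    o,v=ray(name,uv,cm); return o+v*(z-o[2])/v[2]
def two(r1,r2):
    A=np.stack([r1[1],-r2[1]],1); s=np.linalg.lstsq(A,r2[0]-r1[0],rcond=None)[0]
    a,b=r1[0]+s[0]*r1[1],r2[0]+s[1]*r2[1]; return (a+b)/2,np.linalg.norm(a-b)
E
sed -i '/undistortPoints/d;/^    K=/d' h.py
python3 - <<'E'
import cv2,numpy as np
a=cv2.imread('pics/scene0.png');b=cv2.imread('pics/side0.png')
f=lambda i,x,y:cv2.resize(i[y:y+50,x:x+66],(396,300),interpolation=cv2.INTER_NEAREST)
cv2.imwrite('pics/m1.png',np.vstack([np.hstack([f(a,210,225),f(a,345,255)]),np.hstack([f(b,220,170),f(b,275,270)])]))
E
```

```text
(no output)
```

View pics/m1.png

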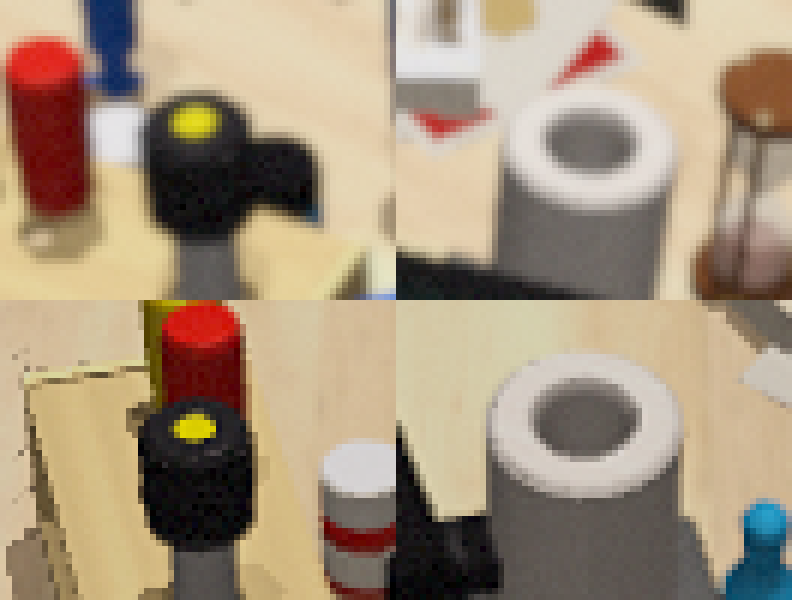

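The yellow dot on the knob is at scene (242,245) and side (252,191). The post rim's centre is at about scene (377,279) and side (307,340 in the crop, so about 290). Next I'll fit masks and triangulate.

```bash
python3 - <<'E'
from h import *
pts={}
for n,(kx,ky),(mx,my) in(("scene",(242,245),(377,279)),("side",(252,191),(307,290))):
    i=cv2.imread(f'pics/{n}0.png').astype(int)
    y=(i[...,2]>140)&(i[...,1]>130)&(i[...,0]<110)
    m=np.zeros(y.shape,bool); m[ky-6:ky+7,kx-8:kx+9]=1
    v,u=np.nonzero(y&m); k=(u.mean(),v.mean())
    hs=i[...,:3]; w=((hs.min(2)>170)&(hs.max(2)-hs.min(2)<32)).astype(np.uint8)
    m[:]=0; m[my-16:my+17,mx-18:mx+19]=1; w[~m]=0
    c=max(cv2.findContours(w,cv2.RETR_EXTERNAL,cv2.CHAIN_APPROX_NONE)[0],key=cv2.contourArea)
    e=cv2.fitEllipse(c); 
    d=np.zeros_like(w); cv2.drawContours(d,[c],-1,1,-1); d[w>0]=0
    c2=max(cv2.findContours(d,cv2.RETR_EXTERNAL,cv2.CHAIN_APPROX_NONE)[0],key=cv2.contourArea); e2=cv2.fitEllipse(c2)
    print(n,k,len(u),e,e2); pts[n]=(k,e[0],e2[0])
    print(plane(n,k,128.5),plane(n,e[0],115),plane(n,e2[0],115))
for j in range(3): print(two(ray("scene",pts["scene"][j]),ray("side",pts["side"][j])))
E
```

```text
scene (np.float64(242.0857142857143), np.float64(244.62857142857143)) 35 ((374.60791015625, 275.4487609863281), (23.411867141723633, 34.02143096923828), 117.76605987548828) ((377.0104064941406, 278.2266540527344), (10.118086814880371, 14.758536338806152), 95.80386352539062)
[459.9294374  102.07152123 128.5       ] [ 552.7445473  -109.84350882  115.        ] [ 549.73848286 -116.62464082  115.        ]
side (np.float64(251.8181818181818), np.float64(190.4090909090909)) 22 ((306.0429992675781, 289.6019287109375), (22.130460739135742, 30.265567779541016), 91.96048736572266) ((305.9753112792969, 289.30780029296875), (13.114509582519531, 18.053930282592773), 90.87567901611328)
[458.49578949 105.23442851 128.5       ] [ 549.40868792 -115.26420798  115.        ] [ 549.31744023 -114.67748339  115.        ]
(array([458.65626381, 100.92916993, 130.92048354]), np.float64(1.4990906383381613))
(array([ 550.18279342, -112.52917471,  115.40432662]), np.float64(4.817995164890953))
(array([ 549.08696499, -116.66473148,  116.31253399]), np.float64(1.2175195815314017))
```

```bash
cat >> h.py <<'E'
def go(xyz,yaw=None,s=None):
    "units for a move to TCP xyz; yaw = world angle (deg) of tool y axis (mod 180)"
    s=s or manip.state(); T=R.from_rotvec(s['tool_rot']); M=T.as_matrix()
    t=T.inv().apply(np.array(xyz)-s['position'])/30
    y0=np.degrees(np.arctan2(M[1,1],M[0,1]))
    print('t',np.round(t,3),'yaw now',round(y0,2),'q6',s['joint_pos'][5],'zaxis',M[:,2].round(3))
    if yaw is not None:
        d=(yaw-y0+90)%180-90
        Q=R.from_euler('z',np.radians(yaw if abs((yaw-y0+180)%360-180)<=90 else yaw+180))
        y=Q.apply([1,0,0]);z=np.array([0,0,-1.]);x=np.cross(y,z)
        D=T.inv()*R.from_matrix(np.stack([x,y,z],1)); print('a',np.round(np.degrees(D.as_rotvec())/8,3))
E
python3 - <<'E'
from h import *
for n,uv,z in[("scene",(140,215),0),("side",(290,140),0),("side",(237,232),130),("side",(330,182),130),("side",(307,150),130),("side",(358,315),85)]: print(n,uv,plane(n,uv,z).round())
s0=("scene","side")
for a,b in[((277,282),(237,232)),((279,205),(330,182)),((225,194),(307,150))]: print(two(ray("scene",a),ray("side",b)))
go([459,103.5,230],0); go([459,103.5,230],90)
c=manip.camera_model("wrist"); print(c); print(R.from_rotvec(manip.state()['tool_rot']).inv().apply(c['xyz']-manip.state()['position']))
print(R.from_rotvec(c['attitude']).as_matrix()[:,2])
E
```

```text
scene (140, 215) [491. 458.   0.]
side (290, 140) [521. 464.   0.]
side (237, 232) [441.  -4. 130.]
side (330, 182) [595. 127. 130.]
side (307, 150) [556. 227. 130.]
side (358, 315) [ 626. -139.   85.]
(array([438.70052673,   5.48605351, 118.22735663]), np.float64(4.601326582963263))
(array([595.21471486, 136.56558517, 120.58086514]), np.float64(3.3869482562266473))
(array([556.05031584, 241.55882203, 119.40726224]), np.float64(1.8560112744168538))
t [-12.5    -8.853  -0.827] yaw now 65.55 q6 -0.06659808556990696 zaxis [-0.    -0.001 -1.   ]
a [-7.000e-03  4.000e-03  8.193e+00]
t [-12.5    -8.853  -0.827] yaw now 65.55 q6 -0.06659808556990696 zaxis [-0.    -0.001 -1.   ]
a [-7.000e-03 -2.000e-03 -3.057e+00]
{'fx': 382.397766196707, 'fy': 382.397766196707, 'cx': 325.04285706376, 'cy': 241.00577821482744, 'k1': -0.05492176424003099, 'xyz': array([150.36815985, 535.12799273, 384.85811907]), 'attitude': array([2.42748472, 1.56060916, 0.22925891])}
[  84.63506593   -0.584705   -179.88948521]
[ 0.2624157  -0.12063379 -0.95738471]
```

Call:
jog_arm(series=[{"tx": -2, "ty": -1.4, "tz": -0.8, "az": 1.2}, {"tx": -4, "ty": -2.8, "tz": -0.8, "az": 2.4}, {"tx": -6, "ty": -4.2, "tz": -0.8, "az": 3.6}, {"tx": -7.5, "ty": -5.3, "tz": -0.8, "az": 4.8}, {"tx": -9, "ty": -6.4, "tz": -0.8, "az": 6}])

```text
schema error: expected keys hand, tx, ty, tz, ax, ay, az
```

```bash
python3 - <<'E'
from h import *
print(manip.state()['position']);go([459,103.5,230],0)
E
```

```text
[227.56763362 500.46697575 204.96226501]
t [-12.5    -8.853  -0.827] yaw now 65.55 q6 -0.06659808556990696 zaxis [-0.    -0.001 -1.   ]
a [-7.000e-03  4.000e-03  8.193e+00]
```

Call:
jog_arm(series=[{"hand": 94, "tx": -2, "ty": -1.4, "tz": -0.8, "ax": 0, "ay": 0, "az": 1.2}, {"hand": 94, "tx": -4, "ty": -2.8, "tz": -0.8, "ax": 0, "ay": 0, "az": 2.4}, {"hand": 94, "tx": -6, "ty": -4.2, "tz": -0.8, "ax": 0, "ay": 0, "az": 3.6}, {"hand": 94, "tx": -7.5, "ty": -5.3, "tz": -0.8, "ax": 0, "ay": 0, "az": 4.8}, {"hand": 94, "tx": -9, "ty": -6.4, "tz": -0.8, "ax": 0, "ay": 0, "az": 6}])

```text
t: 0.72
position: [383.7, 231.4, 229.4]
tool_rot: [1.863, 2.529, 0.0]
force: [0.4, 0.4, -0.5]
finger_gap: 94.2
grasp_force: 0.0
```

```bash
python3 - <<'E'
from h import *
print(manip.state()['position']);go([459,103.5,230],0)
E
```

```text
[383.68776657 231.40384313 229.394132  ]
t [-4.816  1.134 -0.02 ] yaw now 17.24 q6 0.1600276377443696 zaxis [ 0. -0. -1.]
a [0.    0.    2.155]
```

Call:
jog_arm(series=[{"hand": 94, "tx": -1.5, "ty": 0.35, "tz": 0, "ax": 0, "ay": 0, "az": 0.8}, {"hand": 94, "tx": -3, "ty": 0.7, "tz": 0, "ax": 0, "ay": 0, "az": 1.6}, {"hand": 94, "tx": -4.4, "ty": 1.03, "tz": 0, "ax": 0, "ay": 0, "az": 2.155}, {"hand": 94, "tx": -4.816, "ty": 1.134, "tz": 0, "ax": 0, "ay": 0, "az": 2.155}, {"hand": 94, "tx": -4.816, "ty": 1.134, "tz": 0, "ax": 0, "ay": 0, "az": 2.155}])

```text
t: 1.35
position: [459.0, 105.7, 229.1]
tool_rot: [-2.215, -2.227, 0.001]
force: [0.5, -0.4, -0.5]
finger_gap: 93.9
grasp_force: 0.0
```

```bash
python3 - <<'E'
from h import *
s=manip.state();print(s['position'],s['force']);go([459,103.5,100.2],0)
c=manip.camera_model("wrist");print(c['xyz']); i=manip.get_image("wrist"); cv2.imwrite('pics/w1.png',i)
i=i.astype(int); y=((i[...,2]>140)&(i[...,1]>130)&(i[...,0]<110)).astype(np.uint8)
n,l,st,ce=cv2.connectedComponentsWithStats(y)
for k in range(1,n):
    if st[k,4]>40: print(ce[k],st[k],plane("wrist",ce[k],128.5,c))
E
```

```text
[459.04476628 105.69214644 229.11542892] [ 0.48363286 -0.35020967 -0.51431259]
t [-7.300e-02  1.000e-03  4.297e+00] yaw now 0.31 q6 0.14304975465102276 zaxis [-0.001  0.    -1.   ]
a [-0.005 -0.     0.039]
[458.48949844 189.80503466 409.04245714]
[309.85384615 116.98205128] [294  95  37  42 390] [447.62144186 196.07357299 128.5       ]
[308.94642857 172.28571429] [303 167  14  11  56] [446.71395391 157.42379112 128.5       ]
[504.53030303 199.5       ] [499 194  11  11  66] [593.35680276 138.33842124 128.5       ]
[629.61565836 230.93950178] [615 218  25  28 281] [699.00942265 114.50966992 128.5       ]
[326.78306878 243.89417989] [319 237  16  15 189] [459.98928087 102.89418836 128.5       ]
[603.67193676 328.49407115] [593 320  24  20 253] [696.93448072  28.15250194 128.5       ]
[394.640625 335.140625] [384 323  21  27 256] [516.89410321  23.61701686 128.5       ]
[300.19191919 348.80808081] [295 344  12  11  99] [438.10250737  10.33719761 128.5       ]
[264.58823529 439.05882353] [260 436  10   7  51] [403.39609253 -86.68672391 128.5       ]
```

View pics/w1.png

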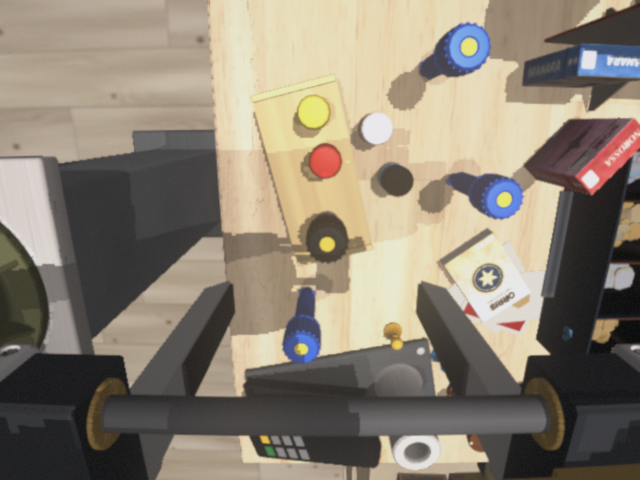

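The wrist view shows the bolt's yellow dot at (327,244), which puts it at (460,103) and agrees with the other two views. The leaning blue look-alike is at (301,347), about 95 mm away. The post mouth is at (416,450). I'll descend now.

Call:
jog_arm(series=[{"hand": 94, "tx": -0.09, "ty": 0.03, "tz": 1.3, "ax": 0, "ay": 0, "az": 0.04}, {"hand": 94, "tx": -0.09, "ty": 0.03, "tz": 2.6, "ax": 0, "ay": 0, "az": 0.04}, {"hand": 94, "tx": -0.09, "ty": 0.03, "tz": 3.6, "ax": 0, "ay": 0, "az": 0.04}, {"hand": 94, "tx": -0.09, "ty": 0.03, "tz": 4.29, "ax": 0, "ay": 0, "az": 0.04}, {"hand": 94, "tx": -0.09, "ty": 0.03, "tz": 4.29, "ax": 0, "ay": 0, "az": 0.04}])

```text
t: 2.02
position: [458.9, 104.1, 99.8]
tool_rot: [-2.218, -2.222, 0.003]
force: [-0.3, -0.0, 0.3]
finger_gap: 93.8
grasp_force: 0.0
```

Call:
jog_arm(series=[{"hand": 38, "tx": 0, "ty": 0, "tz": 0, "ax": 0, "ay": 0, "az": 0}, {"hand": 38, "tx": 0, "ty": 0, "tz": 0, "ax": 0, "ay": 0, "az": 0}, {"hand": 38, "tx": 0, "ty": 0, "tz": 0, "ax": 0, "ay": 0, "az": 0}, {"hand": 38, "tx": 0, "ty": 0, "tz": 0, "ax": 0, "ay": 0, "az": 0}, {"hand": 38, "tx": 0, "ty": 0, "tz": 0, "ax": 0, "ay": 0, "az": 0}])

```text
t: 2.65
position: [460.1, 103.0, 100.8]
tool_rot: [2.222, 2.221, 0.0]
force: [-0.2, -0.0, -0.7]
finger_gap: 47.1
grasp_force: 0.0
```

```bash
python3 - <<'E'
from h import *
s=manip.state();print(s['position'],s['force'],s['finger_gap']);go([460,103,100.2],0)
c=manip.camera_model("wrist"); i=manip.get_image("wrist"); cv2.imwrite('pics/w2.png',i)
i=i.astype(int); y=((i[...,2]>140)&(i[...,1]>130)&(i[...,0]<110)).astype(np.uint8)
n,l,st,ce=cv2.connectedComponentsWithStats(y)
for k in range(1,n):
    if st[k,4]>100: print(ce[k],st[k],plane("wrist",ce[k],128.5,c))
E
```

```text
[460.10306426 103.04355825 100.80006186] [-0.21435181 -0.03820569 -0.74472931] 47.07285297241757
t [-0.001 -0.003  0.02 ] yaw now -0.02 q6 0.14298058888165038 zaxis [ 0.  0. -1.]
a [ 0.001 -0.    -0.003]
[298.72090517  94.74030172] [271  64  60  60 928] [450.01027392 198.65831067 128.5       ]
[282.71474359 126.44871795] [271 111  45  29 312] [443.65344576 187.15224889 128.5       ]
[626.44146341 244.64878049] [615 234  24  23 410] [590.27675711 139.39023148 128.5       ]
[274.91914894 371.90212766] [265 356  20  32 235] [436.25635704  77.39526808 128.5       ]
[285.55050505 474.14646465] [276 468  20  12 198] [438.90638142  13.83706442 128.5       ]
```

Call:
jog_arm(series=[{"hand": 20, "tx": 0, "ty": 0, "tz": 0, "ax": 0, "ay": 0, "az": 0}, {"hand": 20, "tx": 0, "ty": 0, "tz": 0, "ax": 0, "ay": 0, "az": 0}, {"hand": 20, "tx": 0, "ty": 0, "tz": 0, "ax": 0, "ay": 0, "az": 0}, {"hand": 20, "tx": 0, "ty": 0, "tz": 0, "ax": 0, "ay": 0, "az": 0}])

```text
t: 3.2
position: [460.1, 103.1, 100.7]
tool_rot: [2.222, 2.221, 0.0]
force: [-0.1, -0.1, 0.4]
finger_gap: 33.2
grasp_force: 30.0
```

Call:
jog_arm(series=[{"hand": 20, "tx": 0, "ty": 0, "tz": -0.7, "ax": 0, "ay": 0, "az": 0}, {"hand": 20, "tx": 0, "ty": 0, "tz": -1.7, "ax": 0, "ay": 0, "az": 0}, {"hand": 20, "tx": 0, "ty": 0, "tz": -2.9, "ax": 0, "ay": 0, "az": 0}, {"hand": 20, "tx": 0, "ty": 0, "tz": -4.1, "ax": 0, "ay": 0, "az": 0}, {"hand": 20, "tx": 0, "ty": 0, "tz": -4.7, "ax": 0, "ay": 0, "az": 0}])

```text
t: 3.82
position: [460.2, 103.1, 243.3]
tool_rot: [2.221, 2.221, 0.002]
force: [0.2, 0.1, -3.2]
finger_gap: 33.7
grasp_force: 30.0
```

```bash
python3 - <<'E'
from h import *
s=manip.state();print(s['position'],s['force'],s['finger_gap'],s['grasp_force']);go([549.5,-116,242],0)
E
```

```text
[460.21218452 103.11928852 243.29652072] [ 0.16038728  0.09361246 -3.23305868] 33.73243305132266 29.99691367149353
t [-7.303  2.978  0.046] yaw now -0.01 q6 0.14296390922413657 zaxis [ 0.001  0.    -1.   ]
a [ 0.011 -0.002 -0.002]
```

Call:
jog_arm(series=[{"hand": 20, "tx": -1.5, "ty": 0.35, "tz": 0, "ax": 0, "ay": 0, "az": 0}, {"hand": 20, "tx": -3, "ty": 0.7, "tz": 0, "ax": 0, "ay": 0, "az": 0}, {"hand": 20, "tx": -4.2, "ty": 1, "tz": 0, "ax": 0, "ay": 0, "az": 0}, {"hand": 20, "tx": -4.4, "ty": 1, "tz": 0, "ax": 0, "ay": 0, "az": 0}, {"hand": 20, "tx": -4.4, "ty": 1, "tz": 0, "ax": 0, "ay": 0, "az": 0}])

```text
t: 4.45
position: [489.7, -28.7, 241.4]
tool_rot: [-2.222, -2.22, 0.001]
force: [0.8, 0.2, -2.9]
finger_gap: 33.4
grasp_force: 30.0
```

```bash
python3 - <<'E'
from h import *
s=manip.state();print(s['position'],s['force'],s['finger_gap'],s['grasp_force'])
c=manip.camera_model("wrist"); print(c); i=manip.get_image("wrist"); cv2.imwrite('pics/w3.png',i)
E
```

```text
[489.74556911 -28.72623904 241.37524823] [ 0.78791151  0.20796376 -2.92992018] 33.4241730679159 29.99875545501709
{'fx': 382.397766196707, 'fy': 382.397766196707, 'cx': 325.04285706376, 'cy': 241.00577821482744, 'k1': -0.05492176424003099, 'xyz': array([489.72750481,  55.31739531, 421.32592063]), 'attitude': array([ 2.84894764e+00, -2.97295759e-03, -1.52883633e-03])}
```

View pics/w3.png

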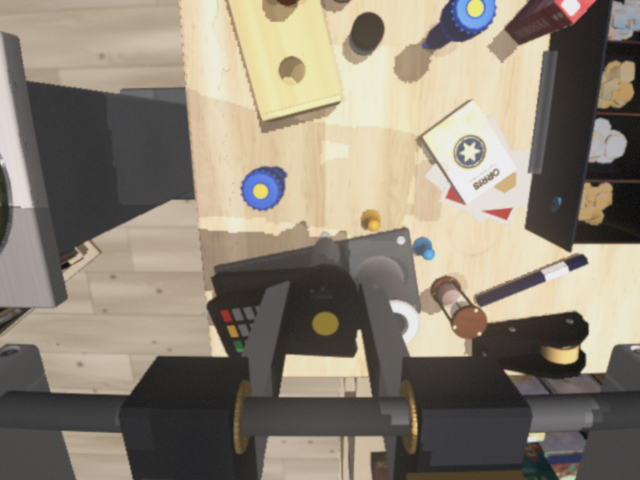

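The post mouth, at about (400,322), is half hidden behind a finger. The bolt's dot is at (325,324). I'll shift sideways for a clear view.

Call:
jog_arm(series=[{"hand": 20, "tx": -0.8, "ty": -0.7, "tz": 0, "ax": 0, "ay": 0, "az": 0}, {"hand": 20, "tx": -1.5, "ty": -1.3, "tz": 0, "ax": 0, "ay": 0, "az": 0}, {"hand": 20, "tx": -1.5, "ty": -1.3, "tz": 0, "ax": 0, "ay": 0, "az": 0}, {"hand": 20, "tx": -1.5, "ty": -1.3, "tz": 0, "ax": 0, "ay": 0, "az": 0}])

```text
t: 5.0
position: [451.3, -73.1, 241.9]
tool_rot: [2.221, 2.222, 0.001]
force: [-0.4, 0.0, -3.2]
finger_gap: 33.6
grasp_force: 30.0
```

```bash
python3 - <<'E'
from h import *
s=manip.state();print(s['position'],s['force'],s['finger_gap'],s['grasp_force'])
c=manip.camera_model("wrist"); i=manip.get_image("wrist"); cv2.imwrite('pics/w4.png',i)
# predicted post pixel
def proj(p):
    q=R.from_rotvec(c['attitude']).inv().apply(np.array(p)-c['xyz']);x=q[:2]/q[2];x=x*(1+c['k1']*(x@x));return x*c['fx']+[c['cx'],c['cy']]
P=proj([549.5,-116,115]);print(P)
g=i.astype(int); y=((g[...,2]>110)&(g[...,1]>100)&(g[...,0]<80)).astype(np.uint8); y[:290]=0;y[360:]=0;y[:,:300]=0;y[:,350:]=0
v,u=np.nonzero(y);print('dot',u.mean(),v.mean(),len(u),plane('wrist',(u.mean(),v.mean()),s['position'][2]+27.8,c)-s['position'])
x,yy=P.astype(int); cv2.imwrite('pics/w4c.png',cv2.resize(i[yy-40:yy+40,x-50:x+50],(800,640)[:2] if 0 else (750,600),interpolation=cv2.INTER_NEAREST))
print(x-50,yy-40)
E
```

```text
[451.27655061 -73.05124024 241.85362   ] [-0.35334533  0.00987203 -3.23122102] 33.631291264826324 29.998939633369446
[438.4839136  278.99516512]
dot 324.984126984127 323.3673469387755 441 [-0.38045585 -0.0895152  27.8       ]
388 238
```

View pics/w4c.png

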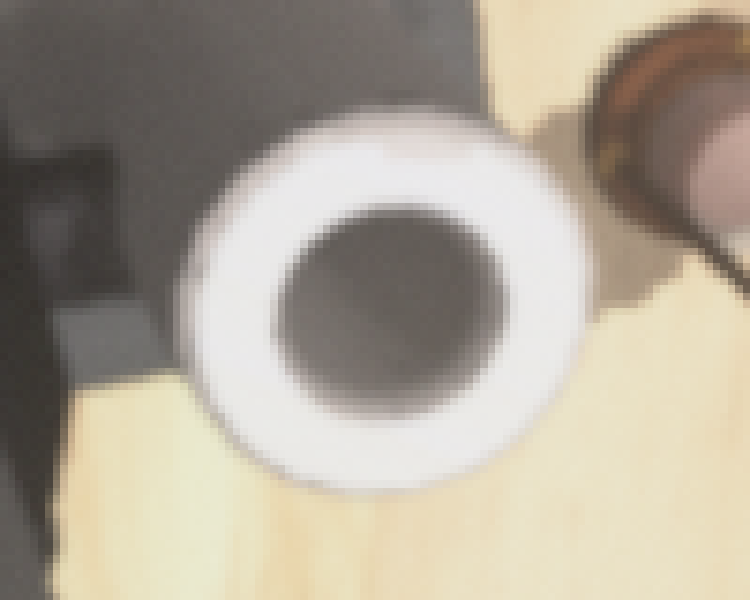

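The post mouth is now fully visible. Its dark hole is centred at about (391,311) in the crop, which is pixel (440,279). I'll fit it.

```bash
python3 - <<'E'
from h import *
c=manip.camera_model("wrist"); i=cv2.imread('pics/w4.png')
g=cv2.cvtColor(i,cv2.COLOR_BGR2GRAY)[250:310,405:472]; g=cv2.resize(g,None,fx=8,fy=8,interpolation=cv2.INTER_CUBIC)
for th in(140,165,190):
    b=(g<th).astype(np.uint8); n,l,st,ce=cv2.connectedComponentsWithStats(b)
    k=l[int((279-250+.5)*8),int((440-405+.5)*8)]; m=(l==k).astype(np.uint8)
    e=cv2.fitEllipse(max(cv2.findContours(m,0,1)[0],key=cv2.contourArea))
    uv=(np.array(e[0])+.5)/8-.5+[405,250]; print(uv,np.array(e[1])/8,plane('wrist',uv,115,c))
go([549.5,-116,242],0)
E
```

```text
[439.64017105 278.14502907] [24.65265846 28.65586662] [ 550.45474769 -115.12126405  115.        ]
[439.68947983 278.66713142] [26.57937813 30.05026817] [ 550.54170347 -115.60981676  115.        ]
[439.64021301 278.94365501] [27.81315231 31.27521324] [ 550.52164395 -115.86847081  115.        ]
t [-1.435  3.27  -0.006] yaw now 0.05 q6 -0.2415131127647554 zaxis [ 0.  0. -1.]
a [ 0.002 -0.001  0.006]
```

Call:
jog_arm(series=[{"hand": 20, "tx": -0.5, "ty": 1.1, "tz": 0, "ax": 0, "ay": 0, "az": 1}, {"hand": 20, "tx": -1, "ty": 2.2, "tz": 0, "ax": 0, "ay": 0, "az": 2}, {"hand": 20, "tx": -1.425, "ty": 3, "tz": 0, "ax": 0, "ay": 0, "az": 3}, {"hand": 20, "tx": -1.425, "ty": 3.3, "tz": 0, "ax": 0, "ay": 0, "az": 4}, {"hand": 20, "tx": -1.425, "ty": 3.3, "tz": 0, "ax": 0, "ay": 0, "az": 4}])

```text
t: 5.68
position: [550.5, -115.9, 241.0]
tool_rot: [-2.746, -1.525, 0.001]
force: [-0.1, 0.4, -2.1]
finger_gap: 33.3
grasp_force: 30.0
```

Call:
jog_arm(series=[{"hand": 20, "tx": 0, "ty": 0, "tz": 0.2, "ax": 0, "ay": 0, "az": 0}, {"hand": 20, "tx": 0, "ty": 0, "tz": 0.5, "ax": 0, "ay": 0, "az": 0}, {"hand": 20, "tx": 0, "ty": 0, "tz": 0.8, "ax": 0, "ay": 0, "az": 0}, {"hand": 20, "tx": 0, "ty": 0, "tz": 0.8, "ax": 0, "ay": 0, "az": 0}])

```text
t: 6.18
position: [549.6, -116.6, 216.8]
tool_rot: [-2.747, -1.523, 0.002]
force: [0.1, -0.1, -3.3]
finger_gap: 33.5
grasp_force: 30.0
```

```bash
python3 - <<'E'
from h import *
s=manip.state();print(s['position'],s['force']);go([550.3,-115.8,210])
for n in("scene","side"): cv2.imwrite(f"pics/{n}1.png",manip.get_image(n))
a=cv2.imread('pics/scene1.png');b=cv2.imread('pics/side1.png')
f=lambda i,x,y:cv2.resize(i[y:y+100,x:x+66],(396,600),interpolation=cv2.INTER_NEAREST)
cv2.imwrite('pics/m2.png',np.hstack([f(a,345,205),f(b,275,220)]))
E
```

```text
[ 549.57287247 -116.58898638  216.77258099] [ 0.09665664 -0.07745453 -3.34198387]
t [0.035 0.007 0.226] yaw now -31.99 q6 0.28412903876677614 zaxis [-0.001  0.    -1.   ]
```

View pics/m2.png

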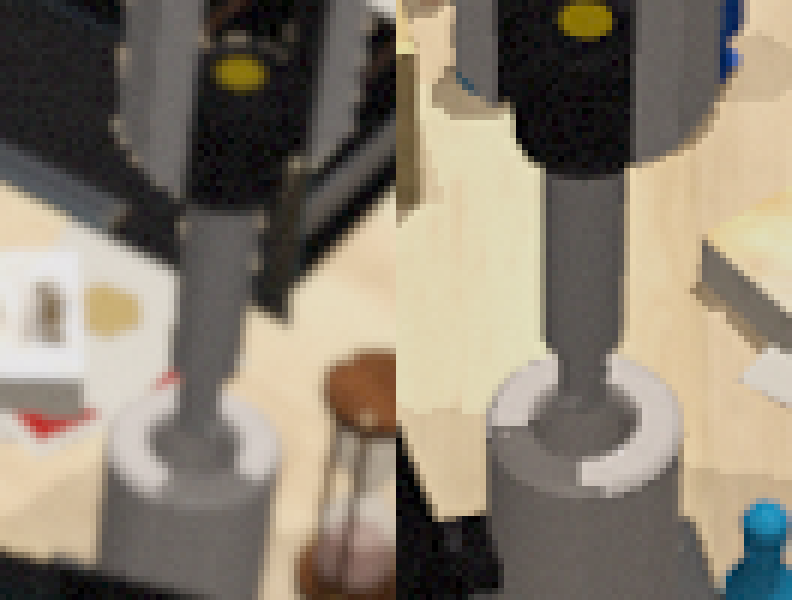

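The bolt tip hangs just over the mouth. In the side view it looks centred, with axis at about 584 and hole at 585. In the scene view it sits about 7 crop pixels (2 mm) to the right. I'll quantify that by image differencing.

```bash
python3 - <<'E'
from h import *
def proj(n,p):
    c=manip.camera_model(n);q=R.from_rotvec(c['attitude']).inv().apply(np.array(p)-c['xyz']);x=q[:2]/q[2];x=x*(1+c['k1']*(x@x));return x*c['fx']+[c['cx'],c['cy']]
for n,rows,(x0,x1),hr in(("scene",range(243,262),(365,395),range(270,290)),("side",range(252,275),(290,325),range(280,300))):
    a=cv2.imread(f'pics/{n}0.png').astype(float);b=cv2.imread(f'pics/{n}1.png').astype(float)
    # bolt shank: grey ~ low saturation, dark
    pts=[]
    for r in rows:
        row=b[r]; m=(np.ptp(row,axis=1)<14)&(row.mean(1)>70)&(row.mean(1)<140)
        u=[x for x in range(x0,x1) if m[x]]
        if len(u)>8: pts.append((r,np.median(u),len(u)))
    p=np.array(pts); k=np.polyfit(p[:,0],p[:,1],1)
    g=a.mean(2); w=[]
    for r in hr:
        m=[x for x in range(x0-15,x1+20) if g[r,x]>165 and np.ptp(a[r,x])<32]
        if m: w.append((r,m[0],m[-1]))
    d=[]
    for r in hr:
        m=[x for x in range(x0,x1) if g[r,x]<150]
        if m:d.append((r,m[0],m[-1],(m[0]+m[-1])/2))
    print(n,p[:,2],k,np.polyval(k,np.array([proj(n,[549.6,-116.6,115])[1]])),'rim',w,'hole',d)
    for q in([549.6,-116.6,122],[549.6,-116.6,115],[550.3,-115.8,115]): print(proj(n,q))
E
```

```text
scene [12. 13. 14. 14. 13. 14. 13. 13. 12. 11. 12. 12. 11. 10. 10. 10. 10. 11.
 10.] [-1.07894737e-01  4.07294737e+02] [377.27134475] rim [(270, 359, 382), (271, 359, 384), (272, 359, 386), (273, 361, 387), (274, 362, 388), (275, 360, 389), (276, 358, 390), (277, 356, 390), (278, 350, 391), (279, 350, 391), (280, 350, 391), (281, 363, 391), (282, 364, 391), (283, 365, 390), (284, 366, 390), (285, 367, 389), (286, 368, 388), (287, 370, 407), (288, 372, 407), (289, 376, 408)] hole [(274, 374, 378, 376.0), (275, 372, 381, 376.5), (276, 371, 383, 377.0), (277, 370, 383, 376.5), (278, 370, 384, 377.0), (279, 370, 384, 377.0), (280, 371, 383, 377.0), (281, 372, 383, 377.5), (282, 373, 382, 377.5), (283, 377, 379, 378.0), (285, 365, 365, 365.0), (286, 365, 390, 377.5), (287, 365, 390, 377.5), (288, 365, 390, 377.5), (289, 365, 389, 377.0)]
[377.33275052 275.19876979]
[376.95160906 278.26558523]
[376.78261139 277.82311951]
side [12. 12. 13. 11. 13. 13. 13. 13. 13. 13. 11. 13. 13. 12. 12. 12. 12. 12.
 12. 12. 11. 12. 11.] [-3.26086957e-02  3.14445652e+02] [304.98023828] rim [(280, 297, 341), (281, 295, 342), (282, 294, 343), (283, 293, 344), (284, 292, 344), (285, 291, 344), (286, 291, 344), (287, 292, 344), (288, 290, 344), (289, 291, 344), (290, 291, 322), (291, 291, 344), (292, 291, 344), (293, 292, 344), (294, 292, 344), (295, 292, 320), (296, 293, 319), (297, 295, 319), (298, 296, 317), (299, 298, 316)] hole [(283, 304, 307, 305.5), (284, 301, 311, 306.0), (285, 300, 312, 306.0), (286, 299, 313, 306.0), (287, 298, 314, 306.0), (288, 298, 315, 306.5), (289, 298, 315, 306.5), (290, 298, 315, 306.5), (291, 298, 314, 306.0), (292, 290, 313, 301.5), (293, 290, 313, 301.5), (294, 290, 322, 306.0), (295, 290, 322, 306.0), (296, 290, 322, 306.0), (297, 290, 322, 306.0), (298, 290, 322, 306.0), (299, 290, 322, 306.0)]
[306.22477663 287.03158043]
[306.18616526 290.27269269]
[306.65459986 289.86796528]
```

Call:
jog_arm(series=[{"hand": 20, "tx": 0.043, "ty": 0.01, "tz": 0.1, "ax": 0, "ay": 0, "az": 0}, {"hand": 20, "tx": 0.043, "ty": 0.01, "tz": 0.3, "ax": 0, "ay": 0, "az": 0}, {"hand": 20, "tx": 0.043, "ty": 0.01, "tz": 0.5, "ax": 0, "ay": 0, "az": 0}, {"hand": 20, "tx": 0.043, "ty": 0.01, "tz": 0.7, "ax": 0, "ay": 0, "az": 0}, {"hand": 20, "tx": 0.043, "ty": 0.01, "tz": 0.7, "ax": 0, "ay": 0, "az": 0}])

```text
t: 6.9
position: [550.7, -115.7, 196.1]
tool_rot: [-2.747, -1.522, 0.001]
force: [0.4, -0.2, -2.9]
finger_gap: 33.4
grasp_force: 30.0
```

```bash
cat > st.py <<'E'
from h import *
s=manip.state();print(s['position'],'tip',s['position'][2]-94.7,s['force'].round(2),s['ft_torque'].round(2),s['finger_gap'],'q6',s['joint_pos'][5])
E
python3 st.py
```

```text
[ 550.72083293 -115.73049383  196.09225883] tip 101.39225883073864 [ 0.4  -0.22 -2.86] [-0.01  0.09  0.  ] 33.403355451934246 q6 0.286596258743253
```

Call:
jog_arm(series=[{"hand": 20, "tx": 0, "ty": 0, "tz": 0.2, "ax": 0, "ay": 0, "az": 0}, {"hand": 20, "tx": 0, "ty": 0, "tz": 0.4, "ax": 0, "ay": 0, "az": 0}, {"hand": 20, "tx": 0, "ty": 0, "tz": 0.6, "ax": 0, "ay": 0, "az": 0}, {"hand": 20, "tx": 0, "ty": 0, "tz": 0.6, "ax": 0, "ay": 0, "az": 0}])

```text
t: 7.4
position: [550.7, -115.7, 178.1]
tool_rot: [-2.747, -1.522, 0.001]
force: [-0.5, 0.8, -2.2]
finger_gap: 33.3
grasp_force: 30.0
```

Call:
jog_arm(series=[{"hand": 20, "tx": 0, "ty": 0, "tz": 0.25, "ax": 0, "ay": 0, "az": 0}, {"hand": 20, "tx": 0, "ty": 0, "tz": 0.5, "ax": 0, "ay": 0, "az": 0}, {"hand": 20, "tx": 0, "ty": 0, "tz": 0.75, "ax": 0, "ay": 0, "az": 0}, {"hand": 20, "tx": 0, "ty": 0, "tz": 1.05, "ax": 0, "ay": 0, "az": 0}, {"hand": 20, "tx": 0, "ty": 0, "tz": 1.05, "ax": 0, "ay": 0, "az": 0}])

```text
t: 8.02
position: [550.6, -115.7, 146.3]
tool_rot: [-2.747, -1.522, 0.002]
force: [0.0, -0.1, -2.3]
finger_gap: 33.4
grasp_force: 30.0
```

```bash
python3 st.py
```

```text
[ 550.61597008 -115.66584822  146.34340053] tip 51.64340052773595 [ 0.02 -0.06 -2.25] [-0.08  0.07 -0.02] 33.42063248133141 q6 0.28658001640806136
```

Call:
jog_arm(series=[{"hand": 20, "tx": 0, "ty": 0, "tz": 0.1, "ax": 0, "ay": 0, "az": 0}, {"hand": 20, "tx": 0, "ty": 0, "tz": 0.2, "ax": 0, "ay": 0, "az": 0}, {"hand": 20, "tx": 0, "ty": 0, "tz": 0.28, "ax": 0, "ay": 0, "az": 0}, {"hand": 20, "tx": 0, "ty": 0, "tz": 0.28, "ax": 0, "ay": 0, "az": 0}])

```text
t: 8.52
position: [551.0, -115.8, 138.9]
tool_rot: [2.748, 1.523, 0.0]
force: [-0.1, -0.6, -2.4]
finger_gap: 33.4
grasp_force: 30.0
```

Call:
jog_arm(series=[{"hand": 20, "tx": 0, "ty": 0, "tz": 0.02, "ax": 0, "ay": 0, "az": 0}, {"hand": 20, "tx": 0, "ty": 0, "tz": 0.04, "ax": 0, "ay": 0, "az": 0}, {"hand": 20, "tx": 0, "ty": 0, "tz": 0.04, "ax": 0, "ay": 0, "az": 0}])

```text
t: 8.9
position: [551.1, -115.8, 138.3]
tool_rot: [2.747, 1.523, 0.001]
force: [-1.9, 1.2, 5.1]
finger_gap: 33.6
grasp_force: 30.0
```

Call:
jog_arm(series=[{"hand": 20, "tx": 0, "ty": 0, "tz": 0.02, "ax": 0, "ay": 0, "az": 0}, {"hand": 20, "tx": 0, "ty": 0, "tz": 0.04, "ax": 0, "ay": 0, "az": 0}, {"hand": 20, "tx": 0, "ty": 0, "tz": 0.04, "ax": 0, "ay": 0, "az": 0}])

```text
t: 9.28
position: [551.2, -115.8, 137.1]
tool_rot: [2.747, 1.522, 0.001]
force: [-1.6, 0.5, 5.6]
finger_gap: 33.6
grasp_force: 30.0
```

Call:
jog_arm(series=[{"hand": 20, "tx": 0, "ty": 0, "tz": 0.02, "ax": 0, "ay": 0, "az": 0}, {"hand": 20, "tx": 0, "ty": 0, "tz": 0.03, "ax": 0, "ay": 0, "az": 0}, {"hand": 20, "tx": 0, "ty": 0, "tz": 0.03, "ax": 0, "ay": 0, "az": 0}])

```text
t: 9.65
position: [551.2, -115.8, 136.4]
tool_rot: [2.747, 1.522, 0.001]
force: [-2.1, 0.9, 7.7]
finger_gap: 33.3
grasp_force: 30.0
```

Call:
jog_arm(series=[{"hand": 20, "tx": 0, "ty": 0, "tz": 0.015, "ax": 0, "ay": 0, "az": 0}, {"hand": 20, "tx": 0, "ty": 0, "tz": 0.015, "ax": 0, "ay": 0, "az": 0}])

```text
t: 9.9
position: [551.3, -115.8, 136.1]
tool_rot: [2.747, 1.522, 0.002]
force: [-2.5, 0.8, 8.8]
finger_gap: 33.2
grasp_force: 30.0
```

```bash
python3 st.py
```

```text
[ 551.25891373 -115.75375446  136.12975464] tip 41.429754643481814 [-2.52  0.83  8.76] [0.35 0.88 0.02] 33.1835509963973 q6 0.2865835156954175
```

Call:
jog_arm(series=[{"hand": 20, "tx": -0.01, "ty": -0.02, "tz": 0.02, "ax": 0, "ay": 0, "az": 0}, {"hand": 20, "tx": -0.01, "ty": -0.02, "tz": 0.02, "ax": 0, "ay": 0, "az": 0}])

```text
t: 10.15
position: [551.0, -115.8, 136.0]
tool_rot: [2.746, 1.522, 0.003]
force: [-2.0, 1.9, 11.2]
finger_gap: 33.3
grasp_force: 30.0
```

Call:
jog_arm(series=[{"hand": 20, "tx": 0, "ty": 0, "tz": 0.01, "ax": 0, "ay": 0, "az": -0.4}, {"hand": 20, "tx": 0, "ty": 0, "tz": 0.01, "ax": 0, "ay": 0, "az": -0.9}, {"hand": 20, "tx": 0, "ty": 0, "tz": 0.01, "ax": 0, "ay": 0, "az": -1.4}, {"hand": 20, "tx": 0, "ty": 0, "tz": 0.01, "ax": 0, "ay": 0, "az": -1.9}])

```text
t: 10.65
position: [551.3, -116.0, 136.0]
tool_rot: [2.518, 1.874, 0.004]
force: [-0.8, -0.3, 12.3]
finger_gap: 33.2
grasp_force: 30.0
```

```bash
python3 st.py
```

```text
[ 551.30276605 -115.98894835  135.98828035] tip 41.28828034564346 [-0.83 -0.3  12.32] [ 0.04  0.25 -0.02] 33.171252927626846 q6 0.018873431160352096
```

Call:
jog_arm(series=[{"hand": 20, "tx": 0, "ty": 0, "tz": 0, "ax": 0, "ay": 0, "az": -0.6}, {"hand": 20, "tx": 0, "ty": 0, "tz": 0, "ax": 0, "ay": 0, "az": -1.2}, {"hand": 20, "tx": 0, "ty": 0, "tz": 0, "ax": 0, "ay": 0, "az": -1.8}, {"hand": 20, "tx": 0, "ty": 0, "tz": 0, "ax": 0, "ay": 0, "az": -2.4}, {"hand": 20, "tx": 0, "ty": 0, "tz": 0, "ax": 0, "ay": 0, "az": -2.4}])

```text
t: 11.28
position: [551.4, -116.0, 135.9]
tool_rot: [2.171, 2.266, 0.003]
force: [0.2, 0.4, 10.9]
finger_gap: 33.6
grasp_force: 30.0
```

```bash
python3 st.py
```

```text
[ 551.38347556 -115.98116995  135.89028474] tip 41.1902847445417 [ 0.2   0.42 10.88] [-0.04 -0.01 -0.04] 33.57180823203241 q6 -0.31526925082353036
```

Call:
jog_arm(series=[{"hand": 20, "tx": 0, "ty": 0, "tz": 0.005, "ax": 0, "ay": 0, "az": -0.6}, {"hand": 20, "tx": 0, "ty": 0, "tz": 0.005, "ax": 0, "ay": 0, "az": -1.2}, {"hand": 20, "tx": 0, "ty": 0, "tz": 0.005, "ax": 0, "ay": 0, "az": -1.8}, {"hand": 20, "tx": 0, "ty": 0, "tz": 0.005, "ax": 0, "ay": 0, "az": -2.4}, {"hand": 20, "tx": 0, "ty": 0, "tz": 0.005, "ax": 0, "ay": 0, "az": -3}])

```text
t: 11.9
position: [551.2, -115.9, 135.2]
tool_rot: [1.651, 2.67, 0.002]
force: [1.4, 0.6, 6.3]
finger_gap: 33.6
grasp_force: 30.0
```

```bash
python3 st.py
```

```text
[ 551.19984774 -115.89461899  135.23135883] tip 40.53135882561607 [1.44 0.64 6.32] [ 0.04 -0.28 -0.07] 33.616320853022955 q6 -0.7356582985028565
```

Call:
jog_arm(series=[{"hand": 20, "tx": 0, "ty": 0, "tz": 0.04, "ax": 0, "ay": 0, "az": 0}, {"hand": 20, "tx": 0, "ty": 0, "tz": 0.08, "ax": 0, "ay": 0, "az": 0}, {"hand": 20, "tx": 0, "ty": 0, "tz": 0.12, "ax": 0, "ay": 0, "az": 0}, {"hand": 20, "tx": 0, "ty": 0, "tz": 0.12, "ax": 0, "ay": 0, "az": 0}])

```text
t: 12.4
position: [551.2, -115.9, 131.6]
tool_rot: [1.654, 2.667, 0.001]
force: [0.6, -0.2, 7.1]
finger_gap: 33.6
grasp_force: 30.0
```

```bash
python3 st.py
```

```text
[ 551.20252253 -115.90742719  131.61214107] tip 36.91214106659977 [ 0.58 -0.19  7.08] [-0.02 -0.25 -0.03] 33.62550739501648 q6 -0.7328817232117645
```

Call:
jog_arm(series=[{"hand": 20, "tx": 0, "ty": 0, "tz": 0.03, "ax": 0, "ay": 0, "az": 0}, {"hand": 20, "tx": 0, "ty": 0, "tz": 0.06, "ax": 0, "ay": 0, "az": 0}, {"hand": 20, "tx": 0, "ty": 0, "tz": 0.09, "ax": 0, "ay": 0, "az": 0}, {"hand": 20, "tx": 0, "ty": 0, "tz": 0.09, "ax": 0, "ay": 0, "az": 0}])

```text
t: 12.9
position: [551.3, -115.9, 129.0]
tool_rot: [1.654, 2.667, 0.002]
force: [0.2, -0.1, 8.0]
finger_gap: 33.5
grasp_force: 30.0
```

```bash
python3 st.py
```

```text
[ 551.25170855 -115.92389896  129.04887447] tip 34.34887447123508 [ 0.17 -0.1   8.02] [-0.02 -0.12 -0.02] 33.51099859712652 q6 -0.7329051070885402
```

Call:
jog_arm(series=[{"hand": 20, "tx": 0, "ty": 0, "tz": 0.01, "ax": 0, "ay": 0, "az": 0.8}, {"hand": 20, "tx": 0, "ty": 0, "tz": 0.02, "ax": 0, "ay": 0, "az": 1.6}, {"hand": 20, "tx": 0, "ty": 0, "tz": 0.03, "ax": 0, "ay": 0, "az": 2.4}, {"hand": 20, "tx": 0, "ty": 0, "tz": 0.04, "ax": 0, "ay": 0, "az": 3.2}, {"hand": 20, "tx": 0, "ty": 0, "tz": 0.05, "ax": 0, "ay": 0, "az": 4}])

```text
t: 13.52
position: [551.2, -116.0, 127.6]
tool_rot: [2.329, 2.104, 0.002]
force: [-0.4, -0.3, 9.2]
finger_gap: 33.9
grasp_force: 30.0
```

```bash
python3 st.py
```

```text
[ 551.16062683 -116.01543618  127.60891534] tip 32.90891533701988 [-0.44 -0.35  9.19] [-0.17  0.13  0.06] 33.85971606710217 q6 -0.17070201550405215
```

Now running down the thread with only the spring's force on the bolt. I'll continue.

Call:
jog_arm(series=[{"hand": 20, "tx": 0, "ty": 0, "tz": 0.011, "ax": 0, "ay": 0, "az": 1}, {"hand": 20, "tx": 0, "ty": 0, "tz": 0.022, "ax": 0, "ay": 0, "az": 2}, {"hand": 20, "tx": 0, "ty": 0, "tz": 0.033, "ax": 0, "ay": 0, "az": 3}, {"hand": 20, "tx": 0, "ty": 0, "tz": 0.045, "ax": 0, "ay": 0, "az": 4}, {"hand": 20, "tx": 0, "ty": 0, "tz": 0.056, "ax": 0, "ay": 0, "az": 5}])

```text
t: 14.15
position: [551.2, -116.0, 126.0]
tool_rot: [2.91, 1.179, 0.004]
force: [-0.1, -0.3, 9.4]
finger_gap: 33.5
grasp_force: 30.0
```

```bash
python3 st.py
```

```text
[ 551.161042   -116.04638597  125.98294998] tip 31.2829499821285 [-0.13 -0.31  9.42] [-0.16  0.28 -0.03] 33.54385742519324 q6 0.528388888035571
```

Call:
jog_arm(series=[{"hand": 20, "tx": 0, "ty": 0, "tz": 0.011, "ax": 0, "ay": 0, "az": 1}, {"hand": 20, "tx": 0, "ty": 0, "tz": 0.022, "ax": 0, "ay": 0, "az": 2}, {"hand": 20, "tx": 0, "ty": 0, "tz": 0.033, "ax": 0, "ay": 0, "az": 3}, {"hand": 20, "tx": 0, "ty": 0, "tz": 0.045, "ax": 0, "ay": 0, "az": 4}])

```text
t: 14.65
position: [551.1, -116.0, 124.6]
tool_rot: [3.123, 0.332, 0.004]
force: [-0.2, 0.7, 10.2]
finger_gap: 33.7
grasp_force: 30.0
```

```bash
python3 st.py
```

```text
[ 551.12841432 -115.96569957  124.63396701] tip 29.933967011951225 [-0.2   0.65 10.19] [0.01 0.39 0.03] 33.72702353694612 q6 1.0868235384249918
```

Call:
jog_arm(series=[{"hand": 20, "tx": 0, "ty": 0, "tz": 0.011, "ax": 0, "ay": 0, "az": 1}, {"hand": 20, "tx": 0, "ty": 0, "tz": 0.022, "ax": 0, "ay": 0, "az": 2}, {"hand": 20, "tx": 0, "ty": 0, "tz": 0.033, "ax": 0, "ay": 0, "az": 3}, {"hand": 20, "tx": 0, "ty": 0, "tz": 0.045, "ax": 0, "ay": 0, "az": 4}])

```text
t: 15.15
position: [551.2, -115.9, 123.3]
tool_rot: [3.094, -0.542, 0.005]
force: [-1.4, 0.4, 10.1]
finger_gap: 33.3
grasp_force: 30.0
```

```bash
python3 st.py
```

```text
[ 551.15030161 -115.9242344   123.32815181] tip 28.62815181081801 [-1.42  0.39 10.07] [0.15 0.45 0.02] 33.31580303032764 q6 1.6453765441309331
```

Call:
jog_arm(series=[{"hand": 20, "tx": 0, "ty": 0, "tz": 0.011, "ax": 0, "ay": 0, "az": 1}, {"hand": 20, "tx": 0, "ty": 0, "tz": 0.022, "ax": 0, "ay": 0, "az": 2}, {"hand": 20, "tx": 0, "ty": 0, "tz": 0.033, "ax": 0, "ay": 0, "az": 3}, {"hand": 20, "tx": 0, "ty": 0, "tz": 0.033, "ax": 0, "ay": 0, "az": 3}])

```text
t: 15.65
position: [551.2, -115.9, 122.4]
tool_rot: [-2.915, 1.17, -0.005]
force: [-0.6, 0.5, 10.5]
finger_gap: 33.1
grasp_force: 30.0
```

```bash
python3 st.py
```

```text
[ 551.16584921 -115.8788432   122.39031358] tip 27.690313578190384 [-0.63  0.5  10.52] [ 0.27  0.37 -0.  ] 33.07959044891868 q6 2.0617365528491325
```

Call:
jog_arm(series=[{"hand": 48, "tx": 0, "ty": 0, "tz": 0, "ax": 0, "ay": 0, "az": 0}, {"hand": 48, "tx": 0, "ty": 0, "tz": 0, "ax": 0, "ay": 0, "az": 0}, {"hand": 48, "tx": 0, "ty": 0, "tz": 0, "ax": 0, "ay": 0, "az": 0}, {"hand": 48, "tx": 0, "ty": 0, "tz": 0, "ax": 0, "ay": 0, "az": -1}, {"hand": 48, "tx": 0, "ty": 0, "tz": 0, "ax": 0, "ay": 0, "az": -2}])

```text
t: 16.27
position: [550.2, -115.7, 120.7]
tool_rot: [-3.053, 0.743, 0.0]
force: [-1.2, -0.1, -0.6]
finger_gap: 48.2
grasp_force: 0.0
```

```bash
python3 st.py; python3 - <<'E'
from h import *
for n in("scene","side"): cv2.imwrite(f"pics/{n}2.png",manip.get_image(n))
a=cv2.imread('pics/scene2.png');b=cv2.imread('pics/side2.png')
f=lambda i,x,y:cv2.resize(i[y:y+100,x:x+66],(396,600),interpolation=cv2.INTER_NEAREST)
cv2.imwrite('pics/m3.png',np.hstack([f(a,345,215),f(b,275,230)]))
E
```

```text
[ 550.22172917 -115.68090757  120.67195386] tip 25.9719538615591 [-1.15 -0.11 -0.62] [-0.    0.08 -0.04] 48.20053720021538 q6 1.7758033562143332
```

View pics/m3.png

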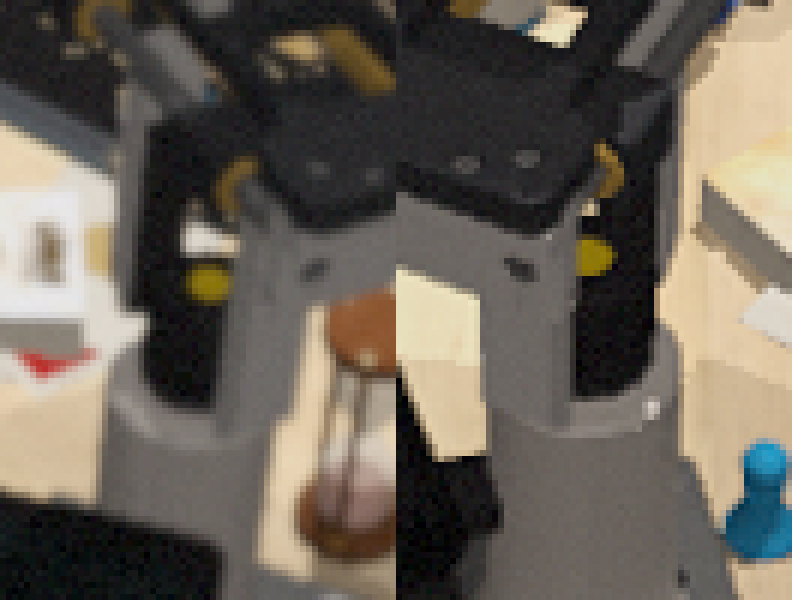

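The knob's underside is nearly on the post rim, and the bolt stays threaded after release. I'll turn the gripper back for a new bite.

Call:
jog_arm(series=[{"hand": 48, "tx": 0, "ty": 0, "tz": 0, "ax": 0, "ay": 0, "az": -1.3}, {"hand": 48, "tx": 0, "ty": 0, "tz": 0, "ax": 0, "ay": 0, "az": -2.6}, {"hand": 48, "tx": 0, "ty": 0, "tz": 0, "ax": 0, "ay": 0, "az": -3.9}, {"hand": 48, "tx": 0, "ty": 0, "tz": 0, "ax": 0, "ay": 0, "az": -5.2}, {"hand": 48, "tx": 0, "ty": 0, "tz": 0, "ax": 0, "ay": 0, "az": -6.5}])

```text
t: 17.0
position: [550.2, -115.7, 120.7]
tool_rot: [-3.07, -0.667, 0.0]
force: [-0.3, -1.0, -0.4]
finger_gap: 47.7
grasp_force: 0.0
```

Call:
jog_arm(series=[{"hand": 48, "tx": 0, "ty": 0, "tz": 0, "ax": 0, "ay": 0, "az": -1.3}, {"hand": 48, "tx": 0, "ty": 0, "tz": 0, "ax": 0, "ay": 0, "az": -2.6}, {"hand": 48, "tx": 0, "ty": 0, "tz": 0, "ax": 0, "ay": 0, "az": -3.9}, {"hand": 48, "tx": 0, "ty": 0, "tz": 0, "ax": 0, "ay": 0, "az": -5.2}, {"hand": 48, "tx": 0, "ty": 0, "tz": 0, "ax": 0, "ay": 0, "az": -5.2}])

```text
t: 17.62
position: [550.2, -115.7, 120.7]
tool_rot: [-2.638, -1.706, 0.0]
force: [-1.7, -0.1, 0.8]
finger_gap: 48.0
grasp_force: 0.0
```

```bash
python3 st.py; python3 -c "
from h import *
go([551,-115.9,121])"
```

```text
[ 550.24162242 -115.69779865  120.7405867 ] tip 26.040586701767822 [-1.75 -0.07  0.78] [-0.06  0.05  0.01] 47.99694518554359 q6 0.15064894925743746
t [ 0.004  0.026 -0.009] yaw now -24.24 q6 0.15064894925743746 zaxis [-0.  0. -1.]
```

Call:
jog_arm(series=[{"hand": 20, "tx": 0, "ty": 0.025, "tz": -0.02, "ax": 0, "ay": 0, "az": 0}, {"hand": 20, "tx": 0, "ty": 0.025, "tz": -0.02, "ax": 0, "ay": 0, "az": 0}, {"hand": 20, "tx": 0, "ty": 0.025, "tz": -0.02, "ax": 0, "ay": 0, "az": 0}, {"hand": 20, "tx": 0, "ty": 0.025, "tz": -0.02, "ax": 0, "ay": 0, "az": 0}])

```text
t: 18.12
position: [551.1, -116.1, 121.5]
tool_rot: [2.635, 1.71, 0.0]
force: [-0.0, -1.5, 1.0]
finger_gap: 33.2
grasp_force: 30.0
```

Call:
jog_arm(series=[{"hand": 20, "tx": 0, "ty": 0.0, "tz": 0.01, "ax": 0, "ay": 0, "az": 0.7}, {"hand": 20, "tx": 0, "ty": 0.0, "tz": 0.02, "ax": 0, "ay": 0, "az": 1.4}, {"hand": 20, "tx": 0, "ty": 0.0, "tz": 0.03, "ax": 0, "ay": 0, "az": 2}])

```text
t: 18.5
position: [551.2, -116.0, 120.8]
tool_rot: [2.849, 1.322, 0.001]
force: [1.5, 0.5, 1.6]
finger_gap: 33.5
grasp_force: 30.0
```

```bash
python3 st.py
```

```text
[ 551.15182486 -116.03263101  120.83065592] tip 26.13065592218885 [1.48 0.47 1.65] [-0.12 -0.08  0.13] 33.47106113786866 q6 0.4292461269660239
```

Call:
jog_arm(series=[{"hand": 20, "tx": 0, "ty": 0.0, "tz": 0.0, "ax": 0, "ay": 0, "az": 0.25}, {"hand": 20, "tx": 0, "ty": 0.0, "tz": 0.0, "ax": 0, "ay": 0, "az": 0.4}])

```text
t: 18.75
position: [551.1, -116.0, 120.7]
tool_rot: [2.883, 1.247, 0.001]
force: [1.3, -0.6, 2.0]
finger_gap: 33.3
grasp_force: 30.0
```

```bash
python3 st.py
```

```text
[ 551.0992341  -116.03674373  120.72595157] tip 26.025951568255394 [ 1.3  -0.56  1.98] [-0.27 -0.28  0.14] 33.2504345915755 q6 0.4819315811361511
```

Call:
jog_arm(series=[{"hand": 20, "tx": 0, "ty": 0.0, "tz": 0.005, "ax": 0, "ay": 0, "az": 0.25}, {"hand": 20, "tx": 0, "ty": 0.0, "tz": 0.01, "ax": 0, "ay": 0, "az": 0.5}, {"hand": 20, "tx": 0, "ty": 0.0, "tz": 0.01, "ax": 0, "ay": 0, "az": 0.5}])

```text
t: 19.12
position: [551.0, -116.1, 120.4]
tool_rot: [2.925, 1.145, 0.0]
force: [1.0, -1.3, 4.7]
finger_gap: 33.6
grasp_force: 30.0
```

```bash
python3 st.py
```

```text
[ 551.04935796 -116.05616354  120.40493403] tip 25.704934033048474 [ 1.02 -1.28  4.69] [-0.25 -0.16  0.07] 33.64673261140787 q6 0.5520223185011529
```

Call:
jog_arm(series=[{"hand": 20, "tx": 0, "ty": 0.0, "tz": 0.006, "ax": 0, "ay": 0, "az": 0.5}, {"hand": 20, "tx": 0, "ty": 0.0, "tz": 0.012, "ax": 0, "ay": 0, "az": 1}, {"hand": 20, "tx": 0, "ty": 0.0, "tz": 0.012, "ax": 0, "ay": 0, "az": 1}])

```text
t: 19.5
position: [550.9, -116.1, 119.9]
tool_rot: [2.998, 0.94, -0.0]
force: [-0.1, -0.8, 3.9]
finger_gap: 33.3
grasp_force: 30.0
```

```bash
python3 st.py
```

```text
[ 550.93160586 -116.05906433  119.92468219] tip 25.22468219360347 [-0.09 -0.81  3.86] [-0.29  0.    0.01] 33.26548511640482 q6 0.6903866833267612
```

Call:
jog_arm(series=[{"hand": 20, "tx": 0, "ty": 0.0, "tz": 0.006, "ax": 0, "ay": 0, "az": 0.5}, {"hand": 20, "tx": 0, "ty": 0.0, "tz": 0.012, "ax": 0, "ay": 0, "az": 1}, {"hand": 20, "tx": 0, "ty": 0.0, "tz": 0.012, "ax": 0, "ay": 0, "az": 1}])

```text
t: 19.88
position: [550.9, -116.0, 119.6]
tool_rot: [3.056, 0.729, -0.0]
force: [-0.7, -0.1, 5.1]
finger_gap: 33.5
grasp_force: 30.0
```

```bash
python3 st.py
```

```text
[ 550.94645948 -116.00236345  119.62101862] tip 24.921018619033575 [-0.71 -0.08  5.13] [-0.21  0.13 -0.01] 33.45025954300457 q6 0.8296619598481817
```

Call:
jog_arm(series=[{"hand": 20, "tx": 0, "ty": 0.0, "tz": 0.006, "ax": 0, "ay": 0, "az": 0.5}, {"hand": 20, "tx": 0, "ty": 0.0, "tz": 0.012, "ax": 0, "ay": 0, "az": 1}, {"hand": 20, "tx": 0, "ty": 0.0, "tz": 0.012, "ax": 0, "ay": 0, "az": 1}])

```text
t: 20.25
position: [550.9, -116.0, 119.3]
tool_rot: [3.099, 0.514, -0.0]
force: [-0.0, 0.0, 6.2]
finger_gap: 33.5
grasp_force: 30.0
```

```bash
python3 st.py
```

```text
[ 550.93596382 -115.99893381  119.34049835] tip 24.64049834698588 [-0.02  0.03  6.16] [-0.21  0.26  0.03] 33.46636135299415 q6 0.9692834135936128
```

Call:
jog_arm(series=[{"hand": 20, "tx": 0, "ty": 0.0, "tz": 0.006, "ax": 0, "ay": 0, "az": 0.5}, {"hand": 20, "tx": 0, "ty": 0.0, "tz": 0.01, "ax": 0, "ay": 0, "az": 1}, {"hand": 20, "tx": 0, "ty": 0.0, "tz": 0.01, "ax": 0, "ay": 0, "az": 1}])

```text
t: 20.62
position: [550.9, -116.0, 119.0]
tool_rot: [-3.127, -0.297, 0.0]
force: [0.4, -0.2, 5.9]
finger_gap: 33.3
grasp_force: 30.0
```

```bash
python3 st.py
```

```text
[ 550.88559261 -115.99847055  118.95309401] tip 24.253094012711614 [ 0.35 -0.22  5.94] [-0.09  0.17  0.04] 33.32343175226323 q6 1.1088700601673718
```

```bash
python3 - <<'E'
from h import *
P={}
for n,(x,y) in(("scene",(378,262)),("side",(306,272))):
    i=manip.get_image(n); cv2.imwrite(f"pics/{n}3.png",i); g=i.astype(int)
    m=((g[...,2]>100)&(g[...,1]>90)&(g[...,0]<70)).astype(np.uint8); q=np.zeros_like(m); q[y-14:y+14,x-14:x+14]=1; m&=q
    k,l,st,ce=cv2.connectedComponentsWithStats(m); print(n,ce[1:].round(1).tolist(),st[1:].tolist())
    c=manip.camera_model(n)
    for z in(149,151):
        v=R.from_rotvec(c['attitude']).inv().apply(np.array([550.4,-115.8,z])-c['xyz']);u=v[:2]/v[2];print(z,u*(1+c['k1']*(u@u))*c['fx']+[c['cx'],c['cy']])
a=cv2.imread('pics/scene3.png');b=cv2.imread('pics/side3.png')
f=lambda i,x,y:cv2.resize(i[y:y+75,x:x+50],(400,600),interpolation=cv2.INTER_NEAREST)
cv2.imwrite('pics/m4.png',np.hstack([f(a,352,235),f(b,281,245)]))
E
```

```text
scene [[379.1, 263.1]] [[376, 261, 7, 5, 26]]
149 [378.69139579 262.60201435]
151 [378.80404303 261.68516796]
side [] []
149 [306.92939379 273.76663538]
151 [306.941911   272.79085581]
```

View pics/m4.png

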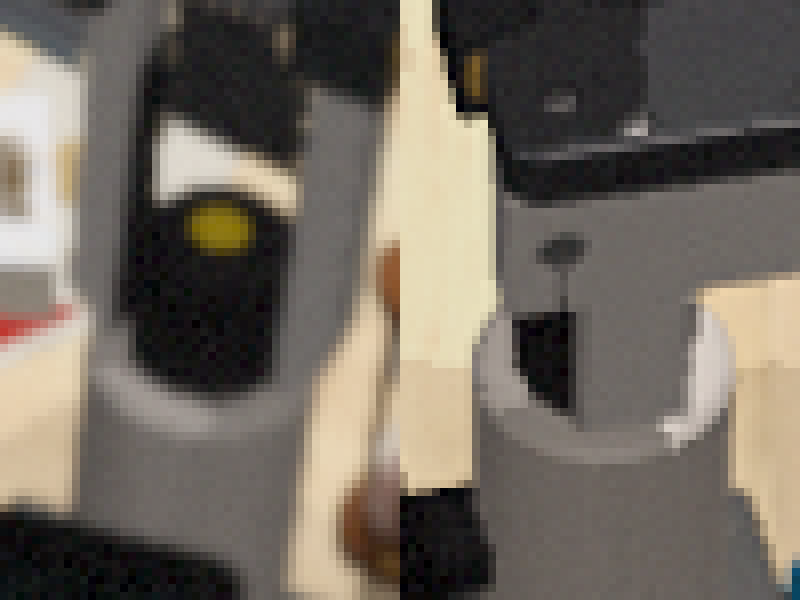

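The dot is now at scene row 263.1, about 1 px (2 mm) lower than before. That matches the home height of 149 mm within error, given a bias of about +0.6 px. I'll probe a bit further while watching the torque.

Call:
jog_arm(series=[{"hand": 20, "tx": 0, "ty": 0.0, "tz": 0, "ax": 0, "ay": 0, "az": 0.5}, {"hand": 20, "tx": 0, "ty": 0.0, "tz": 0, "ax": 0, "ay": 0, "az": 1}])

```text
t: 20.98
position: [550.8, -116.0, 118.9]
tool_rot: [-3.141, -0.076, 0.001]
force: [-2.1, -0.5, 5.2]
finger_gap: 33.5
grasp_force: 30.0
```

```bash
python3 st.py
```

```text
[ 550.79047706 -115.96800459  118.93305904] tip 24.233059043638733 [-2.08 -0.47  5.19] [-0.08  0.33  0.16] 33.49873210410196 q6 1.2496413240974935
```

Torque rose to 0.16 N m with no further descent, so the knob is home and snug. I'll release.

Call:
jog_arm(series=[{"hand": 60, "tx": 0, "ty": 0, "tz": 0, "ax": 0, "ay": 0, "az": 0}, {"hand": 60, "tx": 0, "ty": 0, "tz": 0, "ax": 0, "ay": 0, "az": 0}, {"hand": 60, "tx": 0, "ty": 0, "tz": 0, "ax": 0, "ay": 0, "az": 0}, {"hand": 60, "tx": 0, "ty": 0, "tz": -0.5, "ax": 0, "ay": 0, "az": 0}, {"hand": 60, "tx": 0, "ty": 0, "tz": -1.5, "ax": 0, "ay": 0, "az": 0}])

```text
t: 21.6
position: [550.6, -115.9, 164.4]
tool_rot: [-3.14, -0.077, 0.002]
force: [-0.3, -0.2, -0.0]
finger_gap: 60.0
grasp_force: 0.0
```

Call:
jog_arm(series=[{"hand": 60, "tx": 0, "ty": 0, "tz": -1, "ax": 0, "ay": 0, "az": 0}, {"hand": 60, "tx": 0, "ty": 0, "tz": -2.2, "ax": 0, "ay": 0, "az": 0}, {"hand": 60, "tx": 0, "ty": 0, "tz": -3.2, "ax": 0, "ay": 0, "az": 0}, {"hand": 60, "tx": 0, "ty": 0, "tz": -3.5, "ax": 0, "ay": 0, "az": 0}, {"hand": 60, "tx": 0, "ty": 0, "tz": -3.5, "ax": 0, "ay": 0, "az": 0}])

```text
t: 22.22
position: [550.9, -116.0, 268.8]
tool_rot: [3.141, 0.077, 0.0]
force: [0.6, 0.2, -0.9]
finger_gap: 59.9
grasp_force: 0.0
```

```bash
python3 st.py; python3 - <<'E'
from h import *
P={}
for n,(x,y) in(("scene",(378,262)),("side",(306,272))):
    i=manip.get_image(n); cv2.imwrite(f"pics/{n}4.png",i); g=i.astype(int)
    m=((g[...,2]>100)&(g[...,1]>90)&(g[...,0]<70)).astype(np.uint8); q=np.zeros_like(m); q[y-14:y+14,x-14:x+14]=1; m&=q
    k,l,st,ce=cv2.connectedComponentsWithStats(m); print(n,ce[1:].round(1).tolist(),st[1:].tolist()); P[n]=ce[1+st[1:,4].argmax()]
print(two(ray("scene",P["scene"]),ray("side",P["side"])))
a=cv2.imread('pics/scene4.png');b=cv2.imread('pics/side4.png')
f=lambda i,x,y:cv2.resize(i[y:y+60,x:x+40],(400,600),interpolation=cv2.INTER_NEAREST)
cv2.imwrite('pics/m5.png',np.hstack([f(a,357,248),f(b,286,257)]))
E
```

```text
[ 550.90822393 -115.96952463  268.82749115] tip 174.12749114896934 [ 0.59  0.2  -0.91] [-0.03  0.16  0.07] 59.93461129502105 q6 1.2494410216537333
scene [[379.6, 263.2]] [[376, 260, 8, 7, 44]]
side [[306.0, 273.7]] [[302, 271, 9, 6, 46]]
(array([ 548.84233029, -118.12924306,  150.80189511]), np.float64(1.176388629912325))
```

View pics/m5.png

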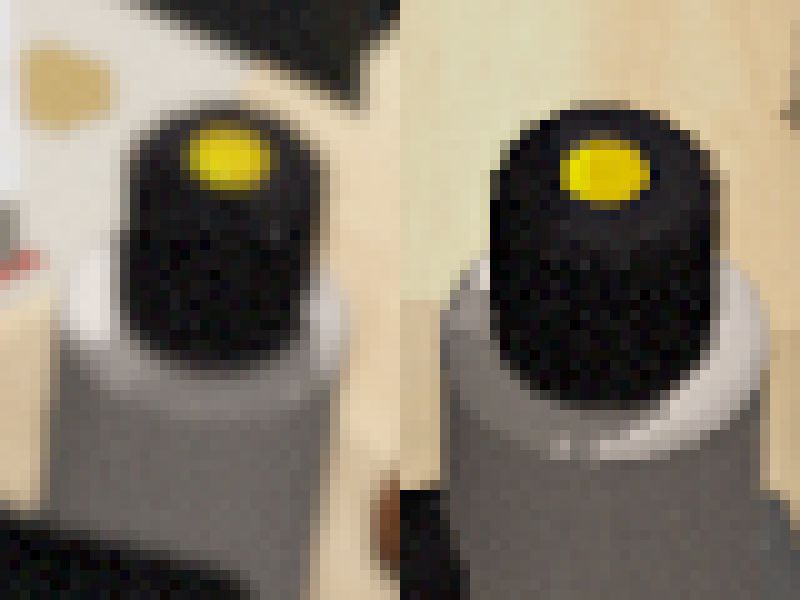

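After release the knob sits on the rim, centred, and it hasn't risen (dot row 263.1 before, 263.2 after). The triangulated top is 150.8 mm. Less the 1.3 to 2.4 mm bias seen on known heights, that is about 149 mm, which is home. I'll hand the job in.

```bash
python3 -c "
from rig import manip
print(manip.sign_off())"
```

```text
the job is handed in; nothing more can be done
None
```

The locking bolt is screwed down until its knob sits home on the post, snug at about 0.16 N m. It is released, the arm is clear, and the job is handed in; the result was not reported back.

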